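# Load the spring-loaded guest-soap dispenser

### The job

Load both soap bars flat into the spring-loaded soap dispenser, the wide pink one at the bottom and the narrow green one on top. First lay the wide bar in the mouth and press it down until both orange catches snap back out over its top and it stays down when you let go; only then bring the narrow bar and press it in the same way. Leave the tumbler, the lotion bottle and the pebble where they are.

Things in the scene. Friction and masses are not known exactly. Their poses are not given: they have to be found in the camera images.
- dispenser: Soap dispenser fixed to the counter: mauve base 114 (x) x 84 (y) x 8 mm, steel corner guides, thin end panels at +-x. Origin: centre of the base's underside, on the counter; x its long direction, z up. The well is 90 (x) x 68 (y) mm; the sides at +-y are open for 66 mm between the guides, so fingers can straddle a bar there. Guides are straight to z = 105 mm and flare out above to 119 mm.
- mouth (a point): Centre of the well at the height of the catch hinges (105 mm above the counter). A bar laid flat here, lengthwise along the dispenser's x, rests on the sloping catches, its underside about 100 mm above the counter, also when another bar is already caught below.
- tips (a point): Centre of the well level with the catches' lower tips, 82 mm above the counter. A centred push of 6 to 18 N straight down on a bar spreads the catches; once its top is 3 mm or more below this level they snap over it. Let go, and the spring lifts it against the tips: a caught bar's top lies at about this level (underside: wide bar 54 mm up; with both in, wide 30, narrow 58).
- platform (a joint): White spring-loaded platform (86 x 64 mm) in the well; value in m it has sunk: 0 = up (its top at z = 78 mm in the dispenser), 0.062 = bottom stop. Spring: 3.5 N at the top plus 70 N/m. It reads about 0.024 with the wide bar caught, 0.048 with both caught.
- catch_near (a joint): Orange spring leaf, 24 mm wide (y), hinged at the dispenser's x = -47 mm, z = 105 mm and sloping in and down to a tip at x = about -34, z = 82 mm. Angle in rad: 0 = sprung out over the well, about 0.5 = pushed aside by a passing bar.
- catch_far (a joint): The same, mirrored, at the dispenser's +x end.
- wide_bar: Hard pink soap bar with a white paper band round its middle, 84 (x) x 62 (y) x 28 (z) mm, about 0.13 kg. Origin: centre of its underside; x along its length, z up. Lies flat on the counter.
- narrow_bar: Hard green soap bar with a white paper band, 84 (x) x 42 (y) x 24 (z) mm, about 0.09 kg. Origin: centre of its underside; x along its length, z up. Lies flat on the counter.
- tumbler: Green glass tumbler, 70 mm across, 95 mm tall, upright; origin at the centre of its underside. Leave alone.
- lotion: Pale blue lotion bottle, 54 mm across, 130 mm tall, upright; origin at the centre of its underside. Leave alone.
- pebble: Brown decorative pebble, 48 mm across, 22 mm tall; origin at the centre of its underside. Leave alone.
Things that resemble listed ones, but are neither listed nor needed, are in the scene too. Of the things that look like the dispenser, the smaller one is meant. There is more than one size of the wide_bar; the one meant has the size given above.

How it is judged:
On the way:
1. the wide bar alone is caught flat under both catches and let go, the narrow bar still outside (z of wide_bar in the frame of dispenser between 0.044 and 0.058 m and x of wide_bar in the frame of dispenser between -0.008 and 0.008 m and y of wide_bar in the frame of dispenser between -0.008 and 0.008 m and angle between wide_bar's own z axis and vertical below 0.1 rad and value of joint each of catch_near, catch_far below 0.12 rad and contact force between the fingers and wide_bar below 0.1 N and horizontal distance between narrow_bar and dispenser above 0.09 m), for 0.2 s.
At the end, for the whole second after the job is handed in: Both bars flat (0.1 rad), still, caught under both catches (<0.12 rad): wide one below, underside 20-34 mm up; narrow one on it, underside 48-62 mm up, yaw within 0.25 rad; lengthwise within 8 mm of the well's centre, crosswise within 8 (wide) or 16 mm (narrow) (z of wide_bar in the frame of dispenser between 0.02 and 0.034 m and x of wide_bar in the frame of dispenser between -0.008 and 0.008 m and y of wide_bar in the frame of dispenser between -0.008 and 0.008 m and angle between each of wide_bar, narrow_bar's own z axis and vertical below 0.1 rad and z of narrow_bar in the frame of dispenser between 0.048 and 0.062 m and x of narrow_bar in the frame of dispenser between -0.008 and 0.008 m and y of narrow_bar in the frame of dispenser between -0.016 and 0.016 m and angle between the x axis of narrow_bar and the x axis of dispenser, either way round below 0.25 rad and value of joint each of catch_near, catch_far below 0.12 rad and linear speed of each of wide_bar, narrow_bar below 0.02 m/s); the robot touches nothing.
It fails at once if the tumbler is shifted by more than 25 mm or knocked over (distance of tumbler from where it was at the start of the episode above 0.025 m or angle between tumbler's own z axis and vertical above 0.35 rad).
It fails at once if the lotion is shifted by more than 25 mm or knocked over (distance of lotion from where it was at the start of the episode above 0.025 m or angle between lotion's own z axis and vertical above 0.35 rad).
It fails at once if the pebble is shifted by more than 25 mm or knocked over (distance of pebble from where it was at the start of the episode above 0.025 m or angle between pebble's own z axis and vertical above 0.35 rad).
It also fails if it takes over 64 s, if anything falls off the work surface, if the arm or the gripper's body presses on something with over 40 N, if the wrist force passes 120 N, or if a joint passes its speed limit or range.

### The arm

A 7-joint arm with a two-finger parallel gripper is mounted at the origin on the work surface. World frame = base frame: x ahead of the robot, y to its left, z up, the work surface at z = 0. Lengths are in m, angles in rad, forces in N, time in s.
With the tool pointing down it reaches from about 0.425 to 0.875 m from the base axis. Payload 4.7 kg.
Tool frame: the origin (TCP) lies midway between the tips of the shut fingers; the grasp point (between the pads) lies 19 mm behind it (ctrl.grip_point_offset is the distance from the TCP to the grasp point, in m); z points along the fingers, y is the line along which they close (so a half turn about z gives the same grasp; the last joint's range is limited). The gripper opens to 87 mm and grips with 3 to 60 N. Pads are 19 mm wide; open, the fingers measure 117 mm over their backs; the gripper's body (75 mm by 190 mm) begins 51 mm behind the grasp point.
Start: joints at [0.014, 0.321, -0.07, 1.45, 0.023, 1.371, -0.057], TCP at [0.65, -0, 0.223] pointing down, gripper open.
Joint ranges: [-2.86, 2.86], [-0.3, 2.09], [-1.38, 1.24], [0.06, 2.45], [-1.56, 4.7], [0.09, 2.05], [-2.69, 2.69]. Speed limits (rad/s): [2.57, 2.57, 3.14, 3.14, 3.14, 3.14, 3.14].

### API

Orientations are given as a rotation vector (axis times angle).
In Python, from bench import ctrl gives the robot as it stands.
- The arm moves only by the tool move_arm, never from a script. Its argument "increments" is text: rows parted by semicolons, each of 7 numbers parted by spaces: the shift along the world's x, y, z in mm, then the turn, a rotation vector about the world's x, y, z in degrees, then the closure in counts, from 0 (fully open) to 255 (shut). A call has exactly 8 rows; each row shifts and turns the commanded pose from where the row before left it; what a row does not reach is not made up. A row lasts 1/12 s, in which the tool goes at most 41.7 mm and 7.16 degrees, less where a joint would pass 70% of its speed; a pose out of reach is approached as far as the arm can. A call with a gripper value outside its range is refused whole. The fingers move at their own pace and stop on an object; "grip_force" is the grip in N (left out, the last holds). Time passes only in rows, so rows that do not move let the fingers close, or fill a call up. It gives the time, the measured TCP pose, the force, the opening and the grip force at its end, in the units of the state.
- ctrl.get_state(): the state, without advancing time (a new reading comes with each control period).
- ctrl.get_image(name): name is "scene" or "side" or "wrist"; returns a dict with "frame" (384x512x3 uint8, red, green, blue), "depth" (384x512 float32, m along the optical axis (not along the pixel's ray), 0 where there is no reading), "fx", "fy", "cx", "cy" (pixels), "position" and "orientation" of the camera in the world. Camera axes: x right, y down, z forward; pixel columns grow to the right and rows downward; lengths in m; the calibration is good to about 2 mm. A picture is of the moment at which its call begins.
- ctrl.close_job(): hands the job in; it is judged then, once.
Trained networks look in a picture, given as the dict that the camera call returned (one of the last four; its "shot" number tells which), for a name from the list of things; names that differ only in an ending like _2 or _b are one class to them, and where a whole thing is asked for, a point or a joint stands for the part that bears it (a point fixed in the world has none). Each returns a list of dicts, best first, with "score" (0 to 1); they miss things now and then, are a little off and sometimes report something else, mostly with a low value. They report only what shows in the picture. A call takes as long as a camera call. They do not tell look-alikes from the thing itself.
- ctrl.find_in(target, picture): "centre" ([x, y, z] in m, in world coordinates, good to about 4 mm: the middle of the surface that is visible of it).
- ctrl.silhouettes(target, picture): "region" (384x512 bool, what is visible of it).
The state is a dict: "time": time; "joint_positions": joint angles; "qd": joint speeds; "joint_torque": joint torques, N m; "position": TCP position; "tool_rot": TCP orientation; "ft_force": force on the tool from outside, world axes, zero at the start; "torque": the same for the moment, N m; "grip_width": opening from 0.0 (shut) to 1.0 (fully open); "grip_force": force on a finger pad.
Only numpy, scipy, OpenCV 4.12 (cv2) and the standard library are available. Lean on these libraries where they do the work, as an engineer would, in place of code of your own. Each camera call takes 0.05 s, during which the arm holds its last target. There are 200 camera calls.

## Working session

There is one attempt and no reset: what is moved stays moved. The work goes in short steps, Python scripts to look and compute and a tool call to move; the robot and the scene stay as the last step left them, time stands still between calls to the robot, and variables do not carry over. Pictures are saved under pics/ and viewed, at most 10 in all, crops included, and the job is handed in when it is done.

Besides the shell and the picture viewer there is one more tool, called after "Call:" as name(argument=value, ...) on one line, values as JSON. move_arm: Moves the arm, as the interface text tells. Its arguments: {"type":"object","properties":{"increments":{"type":"string"},"grip_force":{"type":"number"}},"required":["increments"]}

```bash
ls; mkdir -p pics
cat > h.py <<'E'
from bench import ctrl
import numpy as np, cv2
from scipy.spatial.transform import Rotation as R
def rot(o):
    o=np.array(o,float)
    return o if o.shape==(3,3) else (R.from_rotvec(o) if o.size==3 else R.from_quat(o)).as_matrix()
def cloud(p):
    d=p["depth"]; v,u=np.indices(d.shape)
    c=np.stack([(u-p["cx"])/p["fx"]*d,(v-p["cy"])/p["fy"]*d,d],-1)
    w=c@rot(p["orientation"]).T+np.array(p["position"]); w[d==0]=np.nan
    return w
def save(p,n): cv2.imwrite("pics/"+n,p["frame"][:,:,::-1])
E
python3 - <<'E'
from h import *
ims=[]
for n in ["scene","side"]:
    p=ctrl.get_image(n); ims.append(p["frame"]); print(n,p["position"],p["orientation"])
    for t in ["dispenser","wide_bar","narrow_bar","tumbler","lotion","pebble"]:
        for r in ctrl.find_in(t,p): print(t,round(r["score"],2),np.round(r["centre"],3))
    np.savez(n,W=cloud(p),f=p["frame"])
    save(p,n+"0.png")
print(ctrl.get_state())
E
```

```text
pics
scene [ 1.19183537 -0.31539893  0.8613165 ] [-2.1197616  -1.27636633  0.49810414]
dispenser 0.87 [ 0.595 -0.167  0.072]
dispenser 0.59 [ 0.39  -0.165  0.104]
wide_bar 0.93 [0.623 0.143 0.026]
wide_bar 0.81 [0.716 0.24  0.017]
wide_bar 0.45 [ 0.551 -0.177  0.093]
narrow_bar 0.44 [0.409 0.167 0.021]
tumbler 0.75 [ 0.491 -0.375  0.064]
lotion 0.75 [ 0.796 -0.133  0.082]
lotion 0.55 [ 0.597 -0.169  0.078]
pebble 0.19 [ 0.591 -0.166  0.078]
side [0.34090509 0.83496303 0.83131807] [-0.40092353  2.73073683 -1.24628154]
dispenser 0.88 [ 0.583 -0.141  0.073]
wide_bar 0.7 [0.708 0.256 0.022]
wide_bar 0.57 [0.614 0.161 0.026]
narrow_bar 0.81 [0.423 0.167 0.024]
tumbler 0.56 [ 0.471 -0.355  0.07 ]
lotion 0.65 [ 0.774 -0.109  0.07 ]
pebble 0.69 [0.526 0.418 0.019]
{'time': 0.7, 'joint_positions': array([ 0.01409249,  0.32094569, -0.07011509,  1.45048737,  0.02258693,
        1.37081276, -0.05689992]), 'qd': array([-7.18185173e-04, -2.67339405e-04, -1.08293328e-04, -9.11950322e-05,
        1.02233545e-04, -9.12344976e-05,  1.13603695e-03]), 'joint_torque': array([ 1.70516955e-04, -4.90949786e+01, -4.02742932e-01, -3.12697327e+01,
       -6.36911555e-02,  3.34906869e-02, -6.02837758e-05]), 'position': array([ 6.50021960e-01, -6.11486059e-06,  2.22628289e-01]), 'tool_rot': array([2.22131869e+00, 2.22140321e+00, 1.18349677e-04]), 'ft_force': array([ 0.72150601,  0.1496469 , -0.54062562]), 'torque': array([ 0.03821813, -0.02739688,  0.00902204]), 'grip_force': 0.0, 'grip_width': 1.0017281783207201}
```

View images.

View pics/scene0.png

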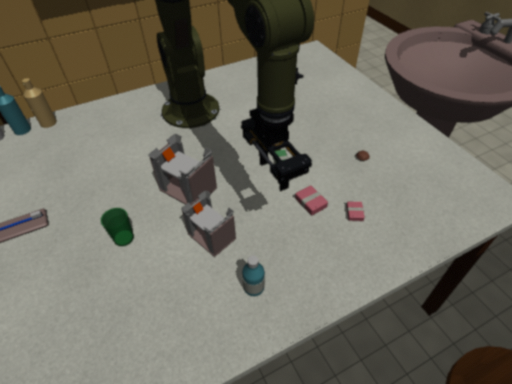

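View pics/side0.png

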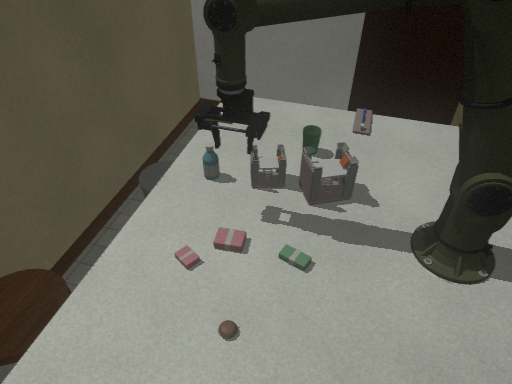

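The pictures show two dispensers: a small one at scene (208,222) and a larger one at (185,170). There are two pink bars, at scene (311,200) and (355,211). The green bar is at side (295,257). I'll measure their sizes from depth.

Run:
```python
from h import *
Ws={n:np.load(n+".npz")["W"].reshape(-1,3) for n in ["scene","side"]}
def rect(P):
    r=cv2.minAreaRect((P[:,:2]*1000).astype(np.float32)); return np.round(r[0],1),np.round(r[1],1),round(r[2],1)
for nm,c,rad,zs in [("pinkA",(.617,.152),.075,(.02,.04)),("pinkB",(.712,.247),.06,(.012,.035)),("green",(.42,.165),.075,(.016,.032)),("dispS",(.59,-.155),.1,(.085,.135)),("dispS base",(.59,-.155),.1,(.004,.012)),("dispL",(.39,-.165),.13,(.085,.19))]:
    for n,W in Ws.items():
        m=(np.hypot(W[:,0]-c[0],W[:,1]-c[1])<rad)&(W[:,2]>zs[0])&(W[:,2]<zs[1])
        P=W[m]
        if len(P)>5: print(nm,n,len(P),*rect(P),"z",np.round(np.percentile(P[:,2],[50,90,99]),4))
a=cv2.resize(np.load("scene.npz")["f"][130:270,140:380],None,fx=3.2,fy=3.2,interpolation=cv2.INTER_CUBIC)
cv2.imwrite("pics/crop.png",a[:,:,::-1])
```

```text
pinkA scene 477 [617.7 151.8] [84.  62.3] 6.0 z [0.0275 0.0294 0.0307]
pinkA side 516 [614.4 151.4] [84.4 65.8] 5.4 z [0.0276 0.0299 0.0317]
pinkB scene 268 [711.4 243.5] [45.  61.3] 59.3 z [0.0194 0.0217 0.0231]
pinkB side 312 [708.4 244.6] [45.3 63.6] 58.2 z [0.02   0.0222 0.0233]
green scene 89 [412.  165.6] [41.8 54.4] 69.6 z [0.0238 0.0261 0.0264]
green side 400 [421.8 161.3] [43.8 84.4] 71.2 z [0.0237 0.0259 0.0275]
dispS scene 680 [ 590.2 -158.3] [116.8  88.9] 19.7 z [0.1036 0.1166 0.1196]
dispS side 312 [ 587.3 -158.6] [113.7  93. ] 19.9 z [0.1055 0.1175 0.1207]
dispS base scene 266 [ 599.8 -151.7] [114.1 127.6] 0.7 z [0.0075 0.0103 0.0118]
dispS base side 294 [ 585.1 -134.3] [164.2 146.6] 14.5 z [0.008  0.0105 0.0117]
dispL scene 1885 [ 390.  -153.7] [153.3 118.1] 29.0 z [0.113  0.1457 0.1548]
dispL side 1409 [ 386.7 -154.6] [152.2 116.8] 29.4 z [0.1125 0.1471 0.1552]
```

View pics/crop.png

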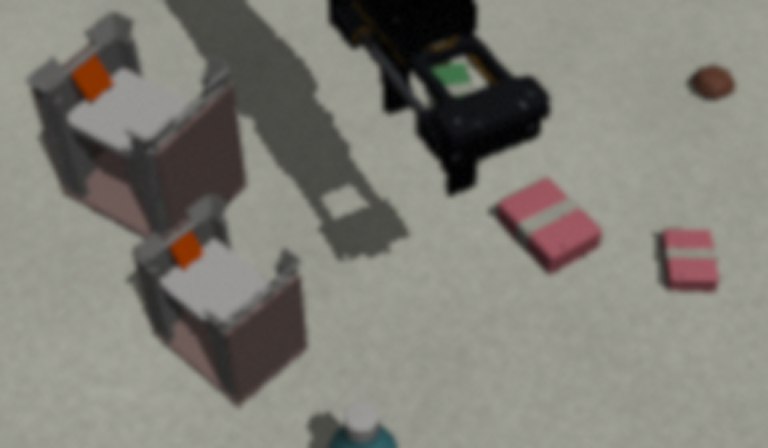

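Of the pink bars, A at scene (311,200) measures 84x62x28, so it is the one meant; B at (355,211) is 61x45x20. Of the dispensers, the one at (208,222) measures about 114x86x119 and fits; the one at (185,170) is about 153x118 and too large. The crop confirms both choices.

I'll move above the pink bar, turning the tool by -84°.

Call:
move_arm(increments="-3 13 -5 0 0 -7 0;-3 13 -5 0 0 -7 0;-3 13 -5 0 0 -7 0;-3 13 -5 0 0 -7 0;-3 13 -5 0 0 -7 0;-3 13 -5 0 0 -7 0;-3 13 -5 0 0 -7 0;-3 13 -5 0 0 -7 0", grip_force=30)

```text
time: 1.37
position: [0.6259, 0.1047, 0.1824]
tool_rot: [3.007, 0.91, 0.0]
ft_force: [-0.6, 0.6, 0.5]
grip_width: 0.996
grip_force: 0.0
```

Call:
move_arm(increments="-2 12 -5 0 0 -7 0;-3 12 -5 0 0 -7 0;-3 12 -5 0 0 -7 0;-2 12 -5 0 0 -7 0;0 0 0 0 0 0 0;0 0 0 0 0 0 0;0 0 0 0 0 0 0;0 0 0 0 0 0 0")

```text
time: 2.03
position: [0.6166, 0.1506, 0.1631]
tool_rot: [3.137, 0.165, 0.001]
ft_force: [-0.8, -0.4, 1.0]
grip_width: 0.999
grip_force: 0.0
```

```bash
cat >> h.py <<'E'
def rect(P):
    r=cv2.minAreaRect((P[:,:2]*1000).astype(np.float32)); return np.round(r[0],1),np.round(r[1],1),round(r[2],1)
def meas(n,c,rad,zs):
    p=ctrl.get_image(n); W=cloud(p).reshape(-1,3)
    P=W[(np.hypot(W[:,0]-c[0],W[:,1]-c[1])<rad)&(W[:,2]>zs[0])&(W[:,2]<zs[1])]
    if len(P)>5: print(n,len(P),*rect(P),np.round(np.percentile(P[:,2],[5,50,95]),4))
    return p,P
def st():
    s=ctrl.get_state(); M=rot(s["tool_rot"]); print("t",round(s["time"],2),"pos",np.round(s["position"]*1000,1),"yaw y-axis",round(np.degrees(np.arctan2(M[1,1],M[0,1])),2),"zax",np.round(M[:,2],3),"F",np.round(s["ft_force"],1),"w",round(s["grip_width"],3),"gf",round(s["grip_force"],1),"j",np.round(s["joint_positions"],2))
E
python3 - <<'E'
from h import *
st()
p,_=meas("wrist",(.616,.152),.075,(.02,.04)); save(p,"w1.png")
E
```

```text
t 2.03 pos [616.6 150.6 163.1] yaw y-axis -83.97 zax [ 0.001 -0.001 -1.   ] F [-0.8 -0.4  1. ] w 0.999 gf 0.0 j [-0.31  0.32  0.04  1.57 -0.01  1.25 -1.74]
wrist 4109 [613.6 151.5] [84.4 62.3] 5.5 [0.0257 0.0275 0.0287]
```

View pics/w1.png

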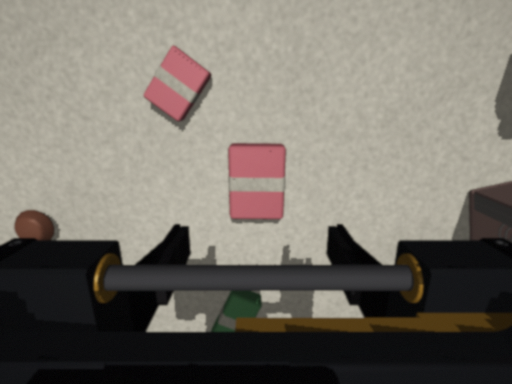

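The wrist view shows the wide bar centred between the fingers at (257,182), with the small bar at (178,85) and the green one at (238,312). The wrist measurement agrees with the earlier ones, so I'll descend and grip.

Call:
move_arm(increments="-2 1 -24 0 0 -0.4 0;0 0 -24 0 0 0 0;0 0 -24 0 0 0 0;0 0 -24 0 0 0 0;0 0 -24 0 0 0 0;0 0 -20 0 0 0 0;0 0 -12 0 0 0 0;0 0 -6 0 0 0 0")

```text
time: 2.75
position: [0.6131, 0.1519, 0.0027]
tool_rot: [3.137, 0.153, -0.004]
ft_force: [-0.9, -1.1, -0.3]
grip_width: 0.998
grip_force: 0.0
```

Call:
move_arm(increments="0 0 0 0 0 0 0;0 0 0 0 0 0 255;0 0 0 0 0 0 255;0 0 0 0 0 0 255;0 0 0 0 0 0 255;0 0 0 0 0 0 255;0 0 0 0 0 0 255;0 0 0 0 0 0 255")

```text
time: 3.42
position: [0.6146, 0.153, 0.0055]
tool_rot: [-3.138, -0.154, -0.002]
ft_force: [-0.8, -1.3, 4.4]
grip_width: 0.71
grip_force: 30.0
```

Call:
move_arm(increments="0 0 10 0 0 0 255;0 0 20 0 0 0 255;0 0 30 0 0 0 255;0 0 35 0 0 0 255;0 0 35 0 0 0 255;0 0 35 0 0 0 255;0 0 30 0 0 0 255;0 0 15 0 0 0 255")

```text
time: 4.08
position: [0.6155, 0.1535, 0.22]
tool_rot: [-3.136, -0.154, -0.01]
ft_force: [0.2, 0.2, -0.8]
grip_width: 0.714
grip_force: 30.0
```

Run:
```python
from h import *
st()
for n,c,zs in [("scene",(.59,-.158),(.085,.135)),("side",(.59,-.158),(.085,.135)),("side",(.615,.15),(.18,.25)),("scene",(.615,.15),(.18,.25))]:
    p,P=meas(n,c,.1,zs)
p=ctrl.get_image("scene"); pink=cloud(p).reshape(-1,3); f=p["frame"].reshape(-1,3).astype(int)
m=(f[:,0]>f[:,1]+50)&(f[:,0]>f[:,2]+20)&(pink[:,2]>.1)&(pink[:,1]>0); print(m.sum(), pink[m].min(0),pink[m].max(0))
```

```text
t 4.08 pos [615.5 153.5 220. ] yaw y-axis -84.39 zax [ 0.006  0.002 -1.   ] F [ 0.2  0.2 -0.8] w 0.714 gf 30.0 j [-0.32  0.28  0.04  1.51 -0.01  1.35 -1.75]
scene 676 [ 590.  -157.9] [116.1  90.8] 18.7 [0.0873 0.1036 0.118 ]
side 323 [ 587.8 -160.5] [113.9  92.7] 19.6 [0.0885 0.1058 0.1187]
side 418 [600.2 169.9] [98.3 55.4] 44.8 [0.219  0.2353 0.2429]
scene 621 [628.1 153.9] [68.8 86.6] 0.6 [0.2166 0.2371 0.243 ]
213 [0.59568728 0.12734073 0.22945253] [0.65872002 0.18451194 0.23905542]
```

The bar is held. I'll carry it to a viewing point just behind the dispenser.

Call:
move_arm(increments="-4 -14 2 0 0 1 255;-8 -28 2 0 0 1 255;-8 -28 2 0 0 1 255;-8 -28 2 0 0 1 255;-8 -28 2 0 0 1 255;-8 -28 2 0 0 1 255;-8 -28 2 0 0 1 255;-8 -28 2 0 0 1 255")

```text
time: 5.0
position: [0.5521, -0.0582, 0.2281]
tool_rot: [-3.119, -0.373, 0.007]
ft_force: [0.5, -0.2, -0.4]
grip_width: 0.712
grip_force: 30.0
```

Call:
move_arm(increments="-8 -28 2 0 0 1 255;-8 -28 2 0 0 1 255;-8 -28 0 0 0 1 255;-8 -28 0 0 0 1 255;-8 -14 0 0 0 1 255;0 0 0 0 0 1 255;0 0 0 0 0 0 255;0 0 0 0 0 0 255")

```text
time: 5.67
position: [0.5138, -0.1815, 0.2331]
tool_rot: [-3.094, -0.536, 0.003]
ft_force: [-0.1, -0.6, -1.0]
grip_width: 0.713
grip_force: 30.0
```

Run:
```python
from h import *
st()
p,P=meas("wrist",(.59,-.158),.09,(.085,.125)); save(p,"w2.png")
np.savez("w2",W=cloud(p))
```

```text
t 5.67 pos [ 513.8 -181.5  233.1] yaw y-axis -70.34 zax [-0.002  0.001 -1.   ] F [-0.1 -0.6 -1. ] w 0.713 gf 30.0 j [ 0.06  0.09  0.25  1.71 -0.02  1.35 -0.92]
wrist 4169 [ 587.2 -159.8] [113.4  89.3] 19.5 [0.0891 0.1073 0.1184]
```

View pics/w2.png

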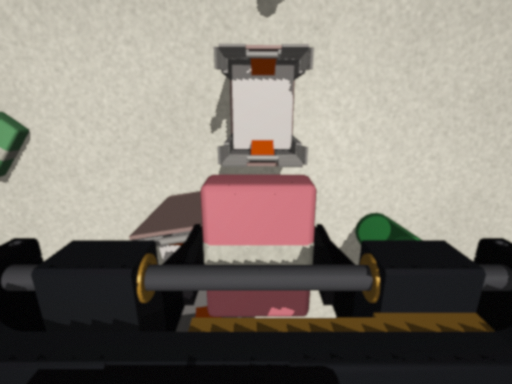

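The wrist view shows the mouth at about (263,105), with orange catches at (263,66) and (262,147). The held bar is straight, with its front edge at row 178. I'll measure both from this one image so that calibration errors cancel.

Run:
```python
from h import *
W=np.load("w2.npz")["W"]; f=cv2.imread("pics/w2.png")[:,:,::-1].astype(int)
a=np.radians(19.6); e=np.array([[np.cos(a),np.sin(a)],[-np.sin(a),np.cos(a)]])
c=np.array([.588,-.159])
L=np.dstack([(W[:,:,:2]-c)@e.T,W[:,:,2]])*1000
pink=(f[:,:,0]>f[:,:,1]+40)&(L[:,:,2]>200)
P=L[pink]; print("bar",len(P),np.round(np.percentile(P,[.5,1,50,99,99.5],axis=0),1))
T=ctrl.get_state()["position"]; print("tcp local",np.round(e@(T[:2]-c)*1000,1))
Q=P[P[:,2]>np.percentile(P[:,2],50)-3]; print("top rect",*rect(Q/1000))
D=L[(L[:,:,2]>85)&(L[:,:,2]<125)&(np.abs(L[:,:,0])<75)&(np.abs(L[:,:,1])<60)]
for z in [(100,106),(112,121)]:
    q=D[(D[:,2]>z[0])&(D[:,2]<z[1])]; print(z,len(q),np.round(np.percentile(q,[.5,99.5],axis=0),1),*rect(q/1000))
o=L[(f[:,:,0]>f[:,:,1]+60)&(f[:,:,0]>f[:,:,2]+100)&(L[:,:,2]<125)&(np.abs(L[:,:,0])<75)]
for s in(-1,1):
    q=o[o[:,0]*s>0]; print("catch",len(q),np.round(np.percentile(q,[2,50,98],axis=0),1))
```

```text
bar 10195 [[-117.3  -25.5  233.8]
 [-116.6  -25.   235.2]
 [ -56.2    4.2  254.9]
 [ -36.3   33.5  256.3]
 [ -36.2   34.   256.5]]
tcp local [-77.    3.9]
top rect [-77.    5.3] [83. 65.] 2.1
(100, 106) 858 [[-57.7 -39.4 100.1]
 [ 55.4  38.8 106. ]] [-1.1 -0.4] [ 79.  113.4] 89.5
(112, 121) 1406 [[-57.1 -45.  112.1]
 [ 53.9  44.  120. ]] [-1.6 -0.5] [ 89.3 111.3] 89.9
catch 320 [[-46.3 -10.7  82.4]
 [-40.5   0.2  93.7]
 [-34.3  11.  104.2]]Traceback (most recent call last):
  File "<stdin>", line 15, in <module>
    return _quantile_unchecked(
        a, q, axis, out, overwrite_input, method, keepdims, weights)
    return _ureduce(a,
                    func=_quantile_ureduce_func,
    ...<5 lines>...
                    overwrite_input=overwrite_input,
                    method=method)
    r = func(a, **kwargs)
    result = _quantile(arr,
                       quantiles=q,
    ...<2 lines>...
                       out=out,
                       weights=wgt)
    slices_having_nans = np.isnan(arr[-1, ...])
                                  ~~~^^^^^^^^^
IndexError: index -1 is out of bounds for axis 0 with size 0
```

Call:
move_arm(increments="9 3 -4 0 0 0 255;12 3 -16 0 0 0 255;12 3 -16 0 0 0 255;12 3 -16 0 0 0 255;12 3 -16 0 0 0 255;12 3 -16 0 0 0 255;4 3 -6 0 0 0 255;0 0 0 0 0 0 255")

```text
time: 6.38
position: [0.5871, -0.159, 0.1419]
tool_rot: [-3.093, -0.54, 0.006]
ft_force: [-0.7, 0.8, -1.2]
grip_width: 0.708
grip_force: 30.0
```

Run:
```python
from h import *
st()
```

```text
t 6.38 pos [ 587.1 -159.   141.9] yaw y-axis -70.2 zax [-0.004  0.001 -1.   ] F [-0.7  0.8 -1.2] w 0.708 gf 30.0 j [ 0.03  0.29  0.23  1.67 -0.07  1.2  -0.95]
```

Call:
move_arm(increments="0 -1 -6 0 0 0 255;0 0 -6 0 0 0 255;0 0 -6 0 0 0 255;0 0 -6 0 0 0 255;0 0 -6 0 0 0 255;0 0 -4 0 0 0 255;0 0 0 0 0 0 255;0 0 0 0 0 0 255")

```text
time: 7.05
position: [0.5868, -0.163, 0.1104]
tool_rot: [-3.096, -0.535, 0.001]
ft_force: [0.3, -0.3, -0.7]
grip_width: 0.709
grip_force: 30.0
```

Run:
```python
from h import *
st()
```

```text
t 7.05 pos [ 586.8 -163.   110.4] yaw y-axis -70.41 zax [-0.  0. -1.] F [ 0.3 -0.3 -0.7] w 0.709 gf 30.0 j [ 0.04  0.31  0.23  1.7  -0.08  1.14 -0.94]
```

Call:
move_arm(increments="0 2 -2 0 0 0 255;0 0 -2 0 0 0 255;0 0 -1 0 0 0 255;0 0 0 0 0 0 255;0 0 0 0 0 0 255;0 0 0 0 0 0 255;0 0 0 0 0 0 255;0 0 0 0 0 0 255")

```text
time: 7.72
position: [0.5875, -0.1607, 0.1058]
tool_rot: [-3.096, -0.535, -0.001]
ft_force: [1.9, 1.5, -0.4]
grip_width: 0.71
grip_force: 30.0
```

Run:
```python
from h import *
st()
p=ctrl.get_image("scene"); W=cloud(p); f=p["frame"].astype(int)
save(p,"s3.png")
m=(f[:,:,0]>f[:,:,1]+40)&(f[:,:,0]>f[:,:,2]+15)&(W[:,:,2]>.11)&(W[:,:,2]<.14)&(W[:,:,1]<-.08); print(m.sum(),W[m].min(0),W[m].max(0))
c=cv2.resize(p["frame"][150:280,130:290],None,fx=4.5,fy=4.5,interpolation=cv2.INTER_CUBIC); cv2.imwrite("pics/c3.png",c[:,:,::-1])
```

```text
t 7.72 pos [ 587.5 -160.7  105.8] yaw y-axis -70.38 zax [ 0.001  0.    -1.   ] F [ 1.9  1.5 -0.4] w 0.71 gf 30.0 j [ 0.04  0.32  0.23  1.71 -0.08  1.13 -0.95]
295 [ 0.58426474 -0.18274752  0.11328301] [ 0.63911361 -0.11936233  0.13100861]
```

View pics/c3.png

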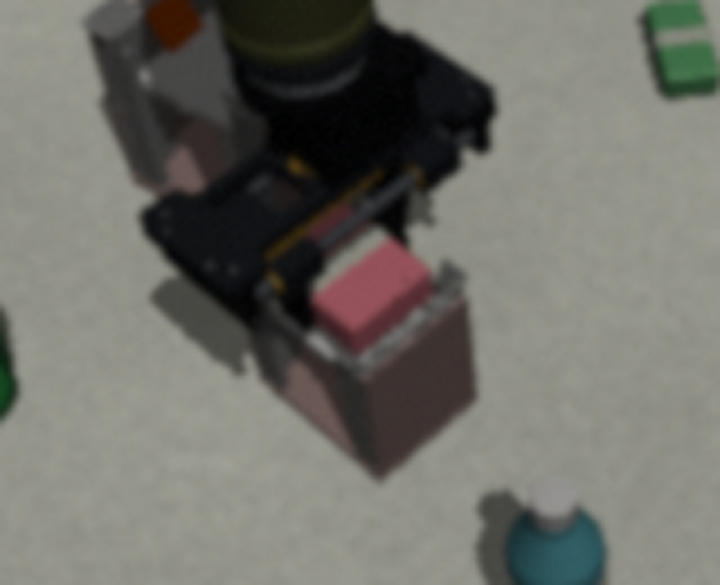

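The bar sits squarely between the guides (crop 370,290). I'll release it, rise and close the fingers.

Call:
move_arm(increments="0 0 0 0 0 0 100;0 0 0 0 0 0 0;0 0 0 0 0 0 0;0 0 0 0 0 0 0;0 0 10 0 0 0 0;0 0 20 0 0 0 0;0 0 20 0 0 0 0;0 0 10 0 0 0 0")

```text
time: 8.43
position: [0.5881, -0.1617, 0.1688]
tool_rot: [3.094, 0.534, 0.005]
ft_force: [0.4, 0.1, 0.9]
grip_width: 0.992
grip_force: 0.0
```

Call:
move_arm(increments="0 0 0 0 0 0 255;0 0 0 0 0 0 255;0 0 0 0 0 0 255;0 0 0 0 0 0 255;0 0 0 0 0 0 255;0 0 0 0 0 0 255;0 0 0 0 0 0 255;0 0 0 0 0 0 255")

```text
time: 9.1
position: [0.5869, -0.161, 0.1653]
tool_rot: [-3.096, -0.535, 0.001]
ft_force: [0.1, -0.2, 0.5]
grip_width: 0.48
grip_force: 0.0
```

```bash
cat >> h.py <<'E'
A=np.radians(19.6); EE=np.array([[np.cos(A),np.sin(A)],[-np.sin(A),np.cos(A)]]); C=np.array([.5872,-.1596])
def bar(n,col,zlo=.06,zhi=.15):
    p=ctrl.get_image(n); W=cloud(p); f=p["frame"].astype(int)
    m=(f[:,:,0]>f[:,:,1]+40)&(f[:,:,2]>f[:,:,1]-5) if col=="pink" else (f[:,:,1]>f[:,:,0]+25)
    L=np.dstack([(W[:,:,:2]-C)@EE.T,W[:,:,2]])*1000
    m&=(np.abs(L[:,:,0])<60)&(np.abs(L[:,:,1])<50)&(L[:,:,2]>zlo*1000)&(L[:,:,2]<zhi*1000)
    P=L[m]; print(n,col,len(P),"pct1,50,99",np.round(np.percentile(P,[1,50,99],axis=0),1).tolist() if len(P) else "")
    if len(P)>50:
        Q=P[np.abs(P[:,2]-np.median(P[:,2]))<5]
        print(" plane slope x,y,z0",np.round(np.linalg.lstsq(np.c_[Q[:,:2],np.ones(len(Q))],Q[:,2],rcond=None)[0],3))
    return p,L
E
python3 - <<'E'
from h import *
st()
for n in ["scene","side","wrist"]: p,L=bar(n,"pink")
E
```

```text
t 9.1 pos [ 586.9 -161.   165.3] yaw y-axis -70.4 zax [-0.001 -0.    -1.   ] F [ 0.1 -0.2  0.5] w 0.48 gf 0.0 j [ 0.03  0.27  0.23  1.64 -0.06  1.24 -0.95]
scene pink 445 pct1,50,99 [[-35.1, -30.5, 115.1], [21.1, 0.0, 125.7], [45.1, 27.9, 129.2]]
 plane slope x,y,z0 [-3.80000e-02  0.00000e+00  1.26241e+02]
side pink 128 pct1,50,99 [[-33.0, -27.5, 122.6], [19.4, 3.3, 126.6], [40.5, 25.4, 130.1]]
 plane slope x,y,z0 [-3.10000e-02  6.00000e-03  1.26925e+02]
wrist pink 5931 pct1,50,99 [[-38.7, -30.0, 107.5], [17.3, -0.8, 125.7], [41.5, 28.5, 128.2]]
 plane slope x,y,z0 [-3.70000e-02  2.00000e-03  1.26095e+02]
```

The bar rests level to within about 2° and is centred, with its top at 126 mm. I'll finish closing, then press slowly.

Call:
move_arm(increments="0 0 0 0 0 0 255;0 0 0 0 0 0 255;0 0 0 0 0 0 255;0 0 -5 0 0 0 255;0 0 -8 0 0 0 255;0 0 -8 0 0 0 255;0 0 -8 0 0 0 255;0 0 -5 0 0 0 255")

```text
time: 9.92
position: [0.5861, -0.1608, 0.1297]
tool_rot: [-3.095, -0.535, 0.003]
ft_force: [-0.8, 0.5, -0.5]
grip_width: 0.004
grip_force: 0.0
```

Call:
move_arm(increments="0 1 -3 0 0 0 255;0 0 -3 0 0 0 255;0 0 -3 0 0 0 255;0 0 -3 0 0 0 255;0 0 -3 0 0 0 255;0 0 -3 0 0 0 255;0 0 -3 0 0 0 255;0 0 -3 0 0 0 255")

```text
time: 10.58
position: [0.5873, -0.1599, 0.1074]
tool_rot: [3.096, 0.535, 0.001]
ft_force: [-0.7, 0.2, 1.8]
grip_width: 0.003
grip_force: 0.8
```

Run:
```python
from h import *
st()
for n in ["scene","wrist"]: p,L=bar(n,"pink")
```

```text
t 10.58 pos [ 587.3 -159.9  107.4] yaw y-axis -70.39 zax [ 0.001 -0.    -1.   ] F [-0.7  0.2  1.8] w 0.003 gf 0.8 j [ 0.03  0.31  0.23  1.71 -0.08  1.13 -0.95]
scene pink 270 pct1,50,99 [[-16.7, -30.0, 103.8], [28.2, -4.6, 106.6], [45.6, 27.3, 109.7]]
 plane slope x,y,z0 [1.50000e-02 0.00000e+00 1.06158e+02]
wrist pink 5420 pct1,50,99 [[9.8, -30.1, 101.5], [27.7, -0.9, 105.6], [43.3, 29.0, 107.1]]
 plane slope x,y,z0 [-2.60000e-02 -3.00000e-03  1.06219e+02]
```

Call:
move_arm(increments="0 0 -4 0 0 0 255;0 0 -4 0 0 0 255;0 0 -4 0 0 0 255;0 0 -4 0 0 0 255;0 0 -4 0 0 0 255;0 0 -4 0 0 0 255;0 0 -4 0 0 0 255;0 0 -4 0 0 0 255")

```text
time: 11.35
position: [0.5875, -0.1597, 0.0756]
tool_rot: [-3.096, -0.535, -0.002]
ft_force: [-1.2, 1.2, 4.5]
grip_width: 0.005
grip_force: 2.2
```

Call:
move_arm(increments="0 0 -2 0 0 0 255;0 0 0 0 0 0 255;0 0 0 0 0 0 255;0 0 0 0 0 0 255;0 0 0 0 0 0 255;0 0 0 0 0 0 255;0 0 0 0 0 0 255;0 0 0 0 0 0 255")

```text
time: 12.02
position: [0.5875, -0.1597, 0.0739]
tool_rot: [3.096, 0.535, 0.001]
ft_force: [1.5, 1.6, 3.4]
grip_width: 0.005
grip_force: 2.2
```

Run:
```python
from h import *
st()
for n in ["scene","wrist"]: p,L=bar(n,"pink")
```

```text
t 12.02 pos [ 587.5 -159.7   73.9] yaw y-axis -70.39 zax [ 0.001  0.    -1.   ] F [1.5 1.6 3.4] w 0.005 gf 2.2 j [ 0.04  0.35  0.22  1.74 -0.09  1.07 -0.94]
scene pink 95 pct1,50,99 [[-15.8, -29.5, 69.9], [17.8, -3.2, 72.8], [26.1, 27.0, 76.0]]
 plane slope x,y,z0 [ 1.2000e-02 -4.0000e-03  7.2723e+01]
wrist pink 3399 pct1,50,99 [[9.8, -29.1, 71.1], [21.4, -0.4, 72.8], [35.3, 28.8, 74.3]]
 plane slope x,y,z0 [ 1.0000e-03 -3.0000e-03  7.2712e+01]
```

Call:
move_arm(increments="0 0 6 0 0 0 255;0 0 10 0 0 0 255;0 0 20 0 0 0 255;0 0 30 0 0 0 255;0 0 30 0 0 0 255;0 0 30 0 0 0 0;0 0 20 0 0 0 0;0 0 10 0 0 0 0")

```text
time: 12.78
position: [0.5872, -0.1614, 0.233]
tool_rot: [3.094, 0.532, 0.004]
ft_force: [-0.0, 0.5, 1.0]
grip_width: 0.15
grip_force: 0.0
```

Run:
```python
from h import *
st()
for n in ["scene","wrist"]:
    p,L=bar(n,"pink"); f=p["frame"].astype(int)
    o=L[(f[:,:,0]>f[:,:,1]+60)&(f[:,:,0]>f[:,:,2]+100)&(L[:,:,2]<125)&(L[:,:,2]>70)&(np.abs(L[:,:,0])<60)&(np.abs(L[:,:,1])<30)]
    for s in(-1,1):
        q=o[o[:,0]*s>0]
        if len(q)>5: print("catch",s,len(q),np.round(np.percentile(q,[2,50,98],axis=0),1).tolist())
save(p,"w4.png")
```

```text
t 12.78 pos [ 587.2 -161.4  233. ] yaw y-axis -70.47 zax [ 0.003 -0.002 -1.   ] F [-0.   0.5  1. ] w 0.15 gf 0.0 j [ 0.02  0.23  0.24  1.56 -0.05  1.36 -0.96]
scene pink 301 pct1,50,99 [[-34.5, -30.3, 77.4], [-11.0, -0.3, 81.1], [31.4, 29.5, 84.3]]
 plane slope x,y,z0 [-1.000e-03  3.000e-03  8.113e+01]
catch -1 57 [[-41.9, -8.9, 84.2], [-36.3, 1.6, 93.5], [-31.1, 11.9, 103.7]]
wrist pink 2569 pct1,50,99 [[-37.7, -30.4, 79.4], [9.8, -0.8, 81.4], [40.1, 28.6, 83.4]]
 plane slope x,y,z0 [ 3.0000e-03 -5.0000e-03  8.1409e+01]
catch -1 366 [[-45.6, -11.0, 80.7], [-39.5, 0.5, 93.7], [-33.6, 11.8, 104.3]]
```

View pics/w4.png

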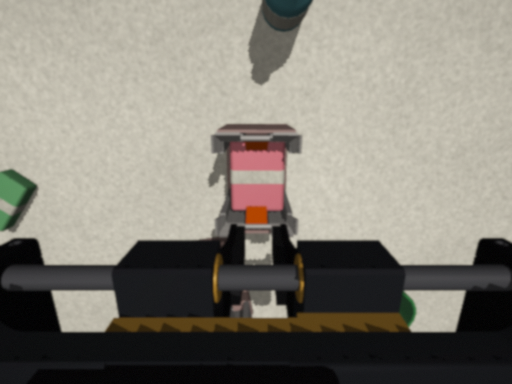

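The wide bar is caught: flat at 81 mm, with the catches at (257,214) and (257,145) both over it. Next I'll go to the green bar.

Call:
move_arm(increments="-7 14 0 0 0 -3 0;-14 28 0 0 0 -3 0;-14 28 0 0 0 -3 0;-14 28 0 0 0 -3 0;-14 28 0 0 0 -3 0;-14 28 0 0 0 -3 0;-14 28 -5 0 0 -3 0;-14 28 -10 0 0 -3 0")

```text
time: 13.55
position: [0.4804, 0.0507, 0.2132]
tool_rot: [3.138, -0.125, -0.003]
ft_force: [0.5, 0.6, 0.8]
grip_width: 0.846
grip_force: 0.0
```

Call:
move_arm(increments="-14 28 -10 0 0 -3 0;-14 28 -10 0 0 -3 0;-14 28 -10 0 0 -3 0;-14 28 -10 0 0 -3 0;-10 0 -10 0 0 -3 0;0 0 -5 0 0 0 0;0 0 0 0 0 0 0;0 0 0 0 0 0 0")

```text
time: 14.22
position: [0.4161, 0.1604, 0.1587]
tool_rot: [3.095, -0.53, -0.002]
ft_force: [0.9, 0.6, 0.1]
grip_width: 0.999
grip_force: 0.0
```

Run:
```python
from h import *
st()
p,P=meas("wrist",(.42,.163),.075,(.016,.032))
p,P=meas("side",(.42,.163),.075,(.016,.032))
```

```text
t 14.22 pos [416.1 160.4 158.7] yaw y-axis -109.44 zax [-0.002 -0.001 -1.   ] F [0.9 0.6 0.1] w 0.999 gf 0.0 j [-0.35 -0.06 -0.08  2.01 -0.    1.2  -2.33]
wrist 2859 [420.4 160.6] [42.  84.2] 71.1 [0.0214 0.0234 0.0247]
side 404 [421.7 161.4] [43.3 84.5] 73.3 [0.0183 0.0238 0.0267]
```

Call:
move_arm(increments="4.5 0.5 -24 0 0 0.5 0;0 0 -24 0 0 0 0;0 0 -24 0 0 0 0;0 0 -24 0 0 0 0;0 0 -24 0 0 0 0;0 0 -20 0 0 0 0;0 0 -10 0 0 0 0;0 0 -5 0 0 0 0")

```text
time: 14.98
position: [0.4203, 0.1615, 0.0034]
tool_rot: [3.097, -0.517, -0.003]
ft_force: [-0.9, -0.5, 0.4]
grip_width: 0.997
grip_force: 0.0
```

Call:
move_arm(increments="0 0 0 0 0 0 255;0 0 0 0 0 0 255;0 0 0 0 0 0 255;0 0 0 0 0 0 255;0 0 0 0 0 0 255;0 0 0 0 0 0 255;0 0 0 0 0 0 255;0 0 0 0 0 0 255")

```text
time: 15.65
position: [0.4206, 0.1625, 0.0048]
tool_rot: [3.099, -0.516, 0.0]
ft_force: [-1.0, 0.4, 3.4]
grip_width: 0.483
grip_force: 25.0
```

Run:
```python
from h import *
st()
```

```text
t 15.65 pos [420.6 162.5   4.8] yaw y-axis -108.89 zax [ 0. -0. -1.] F [-1.   0.4  3.4] w 0.483 gf 25.0 j [-0.35  0.14 -0.08  2.15  0.02  0.85 -2.34]
```

Call:
move_arm(increments="0 0 5 0 0 0 255;0 0 20 0 0 0 255;0 0 30 0 0 0 255;0 0 35 0 0 0 255;0 0 40 0 0 0 255;0 0 40 0 0 0 255;0 0 35 0 0 0 255;5 -10 20 0 0 2 255")

```text
time: 16.32
position: [0.426, 0.1549, 0.2345]
tool_rot: [-3.104, 0.455, -0.008]
ft_force: [0.8, -0.2, 0.2]
grip_width: 0.478
grip_force: 30.0
```

Call:
move_arm(increments="7 -26 0 0 0 3 255;7 -26 0 0 0 3 255;7 -26 0 0 0 3 255;7 -26 0 0 0 3 255;7 -26 0 0 0 3 255;7 -26 0 0 0 3 255;7 -26 0 0 0 3 255;7 -26 0 0 0 3 255")

```text
time: 16.98
position: [0.4814, -0.0568, 0.2297]
tool_rot: [-3.135, -0.199, 0.0]
ft_force: [0.3, 0.7, -0.6]
grip_width: 0.48
grip_force: 30.0
```

Call:
move_arm(increments="7 -26 0 0 0 3 255;7 -26 0 0 0 3 255;7 -26 0 0 0 3 255;7 -26 0 0 0 3 255;3 -26 0 0 0 0.5 255;0 0 0 0 0 0 255;0 0 0 0 0 0 255;0 0 0 0 0 0 255")

```text
time: 17.65
position: [0.5123, -0.1846, 0.2294]
tool_rot: [-3.095, -0.535, 0.001]
ft_force: [0.2, 0.9, -0.6]
grip_width: 0.479
grip_force: 30.0
```

Run:
```python
from h import *
st()
p=ctrl.get_image("wrist"); W=cloud(p); f=p["frame"].astype(int); save(p,"w5.png")
L=np.dstack([(W[:,:,:2]-C)@EE.T,W[:,:,2]])*1000
m=(f[:,:,1]>f[:,:,0]+20)&(L[:,:,2]>200)
P=L[m]; print("bar",len(P),np.round(np.percentile(P,[.5,2,50,98,99.5],axis=0),1).tolist())
T=ctrl.get_state()["position"]; print("tcp local",np.round(EE@(T[:2]-C)*1000,1))
D=L[(L[:,:,2]>112)&(L[:,:,2]<121)&(np.abs(L[:,:,0])<75)&(np.abs(L[:,:,1])<60)]; print("disp",*rect(D/1000))
bar("scene","pink")
```

```text
t 17.65 pos [ 512.3 -184.6  229.4] yaw y-axis -70.39 zax [-0.001  0.001 -1.   ] F [ 0.2  0.9 -0.6] w 0.479 gf 30.0 j [-0.03  0.09  0.35  1.72 -0.03  1.34 -0.9 ]
bar 6145 [[-117.0, -18.2, 229.4], [-115.7, -17.3, 233.3], [-55.1, 1.9, 247.8], [-36.3, 21.3, 249.2], [-36.2, 22.3, 249.4]]
tcp local [-78.6   2. ]
disp [-0. -0.] [ 89.5 111.2] 89.9
scene pink 295 pct1,50,99 [[-35.2, -29.9, 76.4], [-10.5, 0.5, 81.3], [31.0, 30.0, 84.3]]
 plane slope x,y,z0 [ 1.1000e-02 -1.2000e-02  8.1347e+01]
```

Call:
move_arm(increments="10 4 -4 0 0 0 255;12 4 -16 0 0 0 255;12 4 -16 0 0 0 255;12 4 -16 0 0 0 255;12 4 -16 0 0 0 255;12 3 -16 0 0 0 255;4 1 -6 0 0 0 255;0 0 0 0 0 0 255")

```text
time: 18.42
position: [0.5864, -0.1592, 0.1372]
tool_rot: [-3.093, -0.539, 0.006]
ft_force: [-0.8, 0.9, -0.9]
grip_width: 0.481
grip_force: 30.0
```

Call:
move_arm(increments="0 0 -6 0 0 0 255;0 0 -6 0 0 0 255;0 0 -6 0 0 0 255;0 0 -6 0 0 0 255;0 0 -4 0 0 0 255;0 0 -4 0 0 0 255;0 0 0 0 0 0 255;0 0 0 0 0 0 255")

```text
time: 19.08
position: [0.5863, -0.1616, 0.1074]
tool_rot: [3.096, 0.534, -0.0]
ft_force: [-0.3, -0.3, -0.8]
grip_width: 0.477
grip_force: 30.0
```

Run:
```python
from h import *
st()
bar("scene","green",.1); bar("wrist","green",.1)
```

```text
t 19.08 pos [ 586.3 -161.6  107.4] yaw y-axis -70.41 zax [-0. -0. -1.] F [-0.3 -0.3 -0.8] w 0.477 gf 30.0 j [-0.04  0.32  0.32  1.71 -0.11  1.13 -0.92]
scene green 203 pct1,50,99 [[9.4, -21.4, 114.4], [30.2, -2.9, 125.3], [44.9, 18.8, 128.5]]
 plane slope x,y,z0 [-3.1000e-02 -1.3000e-02  1.2637e+02]
wrist green 5945 pct1,50,99 [[-38.4, -20.7, 111.0], [22.7, -1.2, 126.1], [41.4, 18.3, 127.6]]
 plane slope x,y,z0 [-9.00000e-03 -4.00000e-03  1.26171e+02]
```

Call:
move_arm(increments="0 1 -2 0 0 0 255;0 0 0 0 0 0 255;0 0 0 0 0 0 255;0 0 0 0 0 0 60;0 0 0 0 0 0 40;0 0 0 0 0 0 0;0 0 0 0 0 0 0;0 0 5 0 0 0 0")

```text
time: 19.85
position: [0.5858, -0.1604, 0.1099]
tool_rot: [-3.095, -0.535, 0.003]
ft_force: [0.1, -0.5, -0.7]
grip_width: 0.774
grip_force: 0.0
```

Call:
move_arm(increments="0 0 15 0 0 0 0;0 0 20 0 0 0 0;0 0 15 0 0 0 100;0 0 5 0 0 0 255;0 0 0 0 0 0 255;0 0 0 0 0 0 255;0 0 0 0 0 0 255;0 0 0 0 0 0 255")

```text
time: 20.52
position: [0.5858, -0.1603, 0.1643]
tool_rot: [-3.095, -0.535, 0.003]
ft_force: [-0.3, 0.9, -0.3]
grip_width: 0.632
grip_force: 0.0
```

Run:
```python
from h import *
st()
bar("scene","green",.09); bar("wrist","green",.09)
```

```text
t 20.52 pos [ 585.8 -160.3  164.3] yaw y-axis -70.39 zax [-0.002  0.    -1.   ] F [-0.3  0.9 -0.3] w 0.632 gf 0.0 j [-0.05  0.27  0.32  1.65 -0.09  1.24 -0.94]
scene green 305 pct1,50,99 [[-36.9, -20.6, 110.2], [20.6, 1.1, 121.9], [45.6, 20.1, 124.8]]
 plane slope x,y,z0 [-1.10000e-02  9.00000e-03  1.21994e+02]
wrist green 4241 pct1,50,99 [[-38.7, -19.4, 111.0], [13.5, 0.2, 122.2], [41.6, 19.6, 123.8]]
 plane slope x,y,z0 [-1.10000e-02 -9.00000e-03  1.22198e+02]
```

The narrow bar lies flat in the mouth with its top at 122 mm. I'll close the fingers and press.

Call:
move_arm(increments="1 0 0 0 0 0 255;0 0 0 0 0 0 255;0 0 0 0 0 0 255;0 0 0 0 0 0 255;0 0 -5 0 0 0 255;0 0 -8 0 0 0 255;0 0 -8 0 0 0 255;0 0 -8 0 0 0 255")

```text
time: 21.28
position: [0.5871, -0.1604, 0.1353]
tool_rot: [-3.096, -0.535, 0.001]
ft_force: [0.3, 0.2, -0.4]
grip_width: 0.017
grip_force: 0.0
```

Call:
move_arm(increments="0 0 -5 0 0 0 255;0 0 -3 0 0 0 255;0 0 -3 0 0 0 255;0 0 -3 0 0 0 255;0 0 -3 0 0 0 255;0 0 -3 0 0 0 255;0 0 -3 0 0 0 255;0 0 -3 0 0 0 255")

```text
time: 21.95
position: [0.5875, -0.1617, 0.1121]
tool_rot: [3.095, 0.533, 0.001]
ft_force: [-1.9, -0.5, 7.2]
grip_width: 0.004
grip_force: 4.0
```

Run:
```python
from h import *
st()
bar("scene","green",.08); bar("wrist","green",.08)
```

```text
t 21.95 pos [ 587.5 -161.7  112.1] yaw y-axis -70.45 zax [ 0.001 -0.001 -1.   ] F [-1.9 -0.5  7.2] w 0.004 gf 4.0 j [-0.04  0.32  0.32  1.7  -0.11  1.14 -0.92]
scene green 194 pct1,50,99 [[-21.4, -21.2, 104.5], [30.6, -3.3, 113.4], [44.3, 17.3, 118.1]]
 plane slope x,y,z0 [6.40000e-02 7.00000e-03 1.12042e+02]
wrist green 3828 pct1,50,99 [[7.2, -20.1, 100.2], [27.9, -0.4, 113.1], [42.2, 18.8, 116.3]]
 plane slope x,y,z0 [ 9.30000e-02 -4.00000e-03  1.10838e+02]
```

The bar tilts about 5° with its far end high, so I'll push a little further toward +x.

Call:
move_arm(increments="0 0 6 0 0 0 255;0 0 6 0 0 0 255;4 3 0 0 0 0 255;3 1 0 0 0 0 255;0 0 -5 0 0 0 255;0 0 -4 0 0 0 255;0 0 -3 0 0 0 255;0 0 -3 0 0 0 255")

```text
time: 22.72
position: [0.5953, -0.1562, 0.1076]
tool_rot: [3.096, 0.535, 0.002]
ft_force: [2.1, 1.1, 2.9]
grip_width: 0.006
grip_force: 1.6
```

Run:
```python
from h import *
st()
bar("scene","green",.08); bar("wrist","green",.08)
```

```text
t 22.72 pos [ 595.3 -156.2  107.6] yaw y-axis -70.38 zax [ 0.002  0.    -1.   ] F [2.1 1.1 2.9] w 0.006 gf 1.6 j [-0.04  0.33  0.31  1.69 -0.11  1.13 -0.93]
scene green 151 pct1,50,99 [[11.1, -21.6, 102.8], [31.5, -4.9, 107.1], [44.8, 18.4, 111.1]]
 plane slope x,y,z0 [2.10000e-02 9.00000e-03 1.06509e+02]
wrist green 3083 pct1,50,99 [[7.3, -20.6, 97.8], [28.6, -2.0, 106.4], [41.0, 18.5, 108.5]]
 plane slope x,y,z0 [ 1.10000e-02 -5.00000e-03  1.06047e+02]
```

Call:
move_arm(increments="0 0 4 0 0 0 255;-5 -2 0 0 0 0 255;0 0 -4 0 0 0 255;0 0 -3 0 0 0 255;0 0 -3 0 0 0 255;0 0 -3 0 0 0 255;0 0 -3 0 0 0 255;0 0 -3 0 0 0 255")

```text
time: 23.48
position: [0.5899, -0.159, 0.0932]
tool_rot: [3.095, 0.534, 0.001]
ft_force: [-1.0, -0.8, 6.9]
grip_width: 0.005
grip_force: 3.1
```

Run:
```python
from h import *
st()
bar("scene","green",.07); bar("wrist","green",.07)
```

```text
t 23.48 pos [ 589.9 -159.    93.2] yaw y-axis -70.41 zax [ 0.001 -0.001 -1.   ] F [-1.  -0.8  6.9] w 0.005 gf 3.1 j [-0.04  0.34  0.31  1.72 -0.11  1.1  -0.92]
scene green 128 pct1,50,99 [[-11.7, -21.2, 88.3], [24.6, -3.4, 92.2], [37.8, 17.6, 94.8]]
 plane slope x,y,z0 [9.0000e-03 6.0000e-03 9.1921e+01]
wrist green 3050 pct1,50,99 [[8.9, -20.3, 89.5], [25.6, -0.5, 91.5], [40.0, 18.7, 93.1]]
 plane slope x,y,z0 [-6.0000e-03 -6.0000e-03  9.1653e+01]
```

Call:
move_arm(increments="0 0 -3 0 0 0 255;0 0 -3 0 0 0 255;0 0 -3 0 0 0 255;0 0 -3 0 0 0 255;0 0 -3 0 0 0 255;0 0 -3 0 0 0 255;0 0 -2 0 0 0 255;0 0 0 0 0 0 255")

```text
time: 24.25
position: [0.5899, -0.159, 0.0727]
tool_rot: [3.095, 0.534, 0.001]
ft_force: [1.5, 0.1, 5.8]
grip_width: 0.002
grip_force: 2.5
```

Call:
move_arm(increments="0 0 0 0 0 0 255;0 0 0 0 0 0 255;0 0 0 0 0 0 255;0 0 0 0 0 0 255;0 0 0 0 0 0 255;0 0 0 0 0 0 255;0 0 0 0 0 0 255;0 0 0 0 0 0 255")

```text
time: 24.92
position: [0.5899, -0.1589, 0.073]
tool_rot: [3.095, 0.534, 0.001]
ft_force: [0.9, -1.8, 5.3]
grip_width: 0.001
grip_force: 2.5
```

Run:
```python
from h import *
st()
bar("wrist","green",.06)
```

```text
t 24.92 pos [ 589.9 -158.9   73. ] yaw y-axis -70.41 zax [ 0.001 -0.001 -1.   ] F [ 0.9 -1.8  5.3] w 0.001 gf 2.5 j [-0.04  0.36  0.31  1.73 -0.12  1.07 -0.92]
wrist green 1955 pct1,50,99 [[8.7, -20.8, 70.1], [19.7, -1.1, 71.9], [33.4, 18.7, 73.4]]
 plane slope x,y,z0 [ 1.0000e-03 -4.0000e-03  7.1853e+01]
```

Call:
move_arm(increments="0 0 5 0 0 0 255;0 0 10 0 0 0 255;0 0 20 0 0 0 255;0 0 30 0 0 0 255;0 0 30 0 0 0 255;0 0 30 0 0 0 255;0 0 30 0 0 0 255;0 0 5 0 0 0 255")

```text
time: 25.63
position: [0.5911, -0.1584, 0.2384]
tool_rot: [3.094, 0.535, 0.01]
ft_force: [0.9, -0.4, 1.0]
grip_width: 0.005
grip_force: 0.0
```

Run:
```python
from h import *
st()
for n in ["scene","wrist"]:
    p,L=bar(n,"green"); f=p["frame"].astype(int)
    o=L[(f[:,:,0]>f[:,:,1]+60)&(f[:,:,0]>f[:,:,2]+100)&(L[:,:,2]<125)&(L[:,:,2]>70)&(np.abs(L[:,:,0])<60)&(np.abs(L[:,:,1])<30)]
    for s in(-1,1):
        q=o[o[:,0]*s>0]
        if len(q)>5: print("catch",s,len(q),np.round(np.percentile(q,[2,50,98],axis=0),1).tolist())
bar("wrist","pink",.03)
c=cv2.resize(p["frame"][90:260,150:360],None,fx=3.5,fy=3.5,interpolation=cv2.INTER_CUBIC); cv2.imwrite("pics/c6.png",c[:,:,::-1])
```

```text
t 25.63 pos [ 591.1 -158.4  238.4] yaw y-axis -70.38 zax [ 0.006 -0.    -1.   ] F [ 0.9 -0.4  1. ] w 0.005 gf 0.0 j [-0.06  0.23  0.33  1.55 -0.08  1.37 -0.95]
scene green 199 pct1,50,99 [[-34.3, -20.9, 78.6], [-8.7, -2.6, 81.6], [31.0, 17.3, 84.8]]
 plane slope x,y,z0 [ 3.0000e-03 -1.0000e-03  8.1513e+01]
catch -1 54 [[-42.6, -8.6, 84.4], [-36.0, 1.0, 94.6], [-31.1, 11.8, 102.9]]
wrist green 1481 pct1,50,99 [[-37.8, -20.4, 79.3], [8.4, -1.1, 81.4], [37.2, 18.5, 83.1]]
 plane slope x,y,z0 [ 1.0000e-03 -6.0000e-03  8.1406e+01]
catch -1 335 [[-45.3, -11.4, 83.4], [-39.5, 0.1, 94.3], [-33.6, 11.6, 104.3]]
wrist pink 458 pct1,50,99 [[-38.4, -31.0, 53.9], [-10.7, 22.8, 57.3], [36.3, 29.1, 67.6]]
 plane slope x,y,z0 [ 4.000e-03 -7.000e-03  5.717e+01]
```

View pics/c6.png

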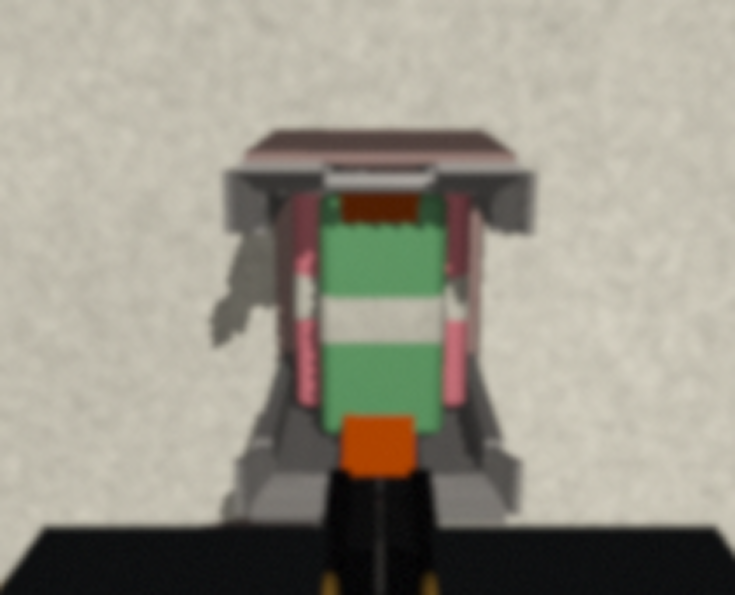

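The crop shows the narrow bar (385,320) flat on the wide one, with its top at 81.4 mm. Both orange catches, at (378,445) and (381,208), are over it and the arm is clear, so I'll hand in.

```bash
python3 -c "
from h import *
print(ctrl.close_job())"
```

```text
the job is handed in; nothing more can be done
None
```

Both soap bars are caught flat in the smaller dispenser, wide pink below and narrow green on top, and the job was handed in at about 26 s; the handover returned no verdict.

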